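Load the vial viewer and hold its shutter open

TASK

Stand the red-capped vial in the viewer's pocket with the one-dot tag, then the blue-capped vial in the pocket with the two-dot tag, each upright and fully down. Then pull the viewer's spring-return shutter slide out by its black post until the red pointer lies within the green band, and finish while still holding it there: do not let go, the spring would pull it home. Leave the other things on the bench where they are.

Things in the scene. Friction and masses are not known exactly. Their poses are not given: they have to be found in the camera images.
- red_center (a point): Centre (half-way up) of the loose vial with the red cap, standing on the bench: clear body 25 mm diameter and 42 mm tall, cap 27 mm diameter on its top 20 mm, 62 mm tall in all, about 35 g. z axis up along the vial. Its place among the four vials changes.
- blue_center (a point): Centre of the vial with the blue cap; same size and make as the red one.
- white_center (a point): Centre of a like vial with a white cap, a bystander.
- yellow_center (a point): Centre of a like vial with a yellow cap, a bystander.
- viewer: The fixed viewer: white block 90 x 190 mm (x, y) on a grey base, its top 50 mm above the bench, with three round pockets 30 mm wide and 22 mm deep (flat floor), 60 mm apart in a row. Origin on the bench under the middle pocket; x points from the pull side to the back, y along the row, z up.
- pocket1 (a point): Centre of the mouth of the pocket whose yellow tag bears one black dot; axes as the viewer's. The tag (14 x 36 mm) lies on the block's top, centred 33 mm in front (-x) of its pocket; which of the three pockets has which tag changes. A seated vial's centre is 9 mm, its top 40 mm above the mouth.
- pocket2 (a point): Centre of the mouth of the pocket whose tag bears two dots; same axes. (The third pocket, three dots, stays empty.)
- handle (a point): On the axis of the upright black post of the shutter slide, 15 mm below its top; moves with the slide. Post 18 mm diameter, from 24 to 90 mm above the bench, free all round, 60 mm in front of the viewer's block when the slide is home, level with the middle pocket. Axes as the viewer's: the slide pulls out along -x.
- pointer (a point): Tip of the flat red pointer (4 mm wide) fixed to the left side of the slide, 56 mm in +y from the post's axis; moves with the slide over the white scale strip. Axes as the viewer's.
- mark (a point): Centre of the green band (12 mm along the pull, 20 mm across) on the white scale strip; the band's place along the strip changes, 30 to 55 mm from the pointer's home. Axes as the viewer's. The pointer is in the band when it is within 6 mm of this centre along x.
- slide (a joint): How far the slide is pulled out, m: 0 home, 0.075 at its end stop. The spring pulls it home with about 3 N at 0 and 1.2 N more for each 10 mm.
- dish: Clear open dish, 90 mm across, 14 mm high, a bystander; origin under its centre.
- slidebox: White lidded box 82 x 62 x 34 mm, a bystander; origin under its centre.
- objective: Brass microscope objective standing upright, 24 mm across, 34 mm tall, a bystander; origin under its centre.
- turret: Black cone-shaped turret cap, 48 mm across, 24 mm high, a bystander; origin under its centre.
- wellplate: Clear four-well plate 45 x 125 x 16 mm, a bystander; origin under its centre.

How it is judged (in metres and radians):
On the way, in this order (a step that is already met when the one before it is completed fails the run):
1. the red-capped vial stands fully down in the one-dot pocket (horizontal distance between red_center and pocket1 below 0.006 m and z of red_center in the frame of pocket1 between 0.004 and 0.013 m and angle between red_center's own z axis and vertical below 0.15 rad), for 0.2 s.
2. the blue-capped vial stands fully down in the two-dot pocket, the red one still in its own (all of step 1 and horizontal distance between blue_center and pocket2 below 0.006 m and z of blue_center in the frame of pocket2 between 0.004 and 0.013 m and angle between blue_center's own z axis and vertical below 0.15 rad), for 0.2 s.
3. the slide is pulled out so that the pointer lies within the green band (x of pointer in the frame of mark between -0.006 and 0.006 m), for 0.3 s.
At the end, for the whole second after the job is handed in: Through the last second the fingers hold the slide (over 2 N), at rest, its pointer within 6 mm of the green band's centre along the pull; red and blue vials stand in the one- and two-dot pockets: within 6 mm of centre, upright to 0.15 rad, vial centre 4 to 13 mm above the mouth (all of step 2 and all of step 3 and contact force between the fingers and slide above 2 N and velocity of joint slide between -0.01 and 0.01 m/s); the arm keeps its last pose, push and grip.
It fails at once if a bystander is moved by more than 30 mm (distance of any of white_center, yellow_center, dish, slidebox, objective, turret, wellplate from where it was at the start of the episode above 0.03 m).
It also fails if it takes over 64 s, if anything falls off the work surface, if the arm or the gripper's body presses on something with over 40 N, if the wrist force passes 120 N, or if a joint passes its speed limit or range.

ROBOT

A 7-joint arm with a two-finger parallel gripper is mounted at the origin on the work surface. World frame = base frame: x ahead of the robot, y to its left, z up, the work surface at z = 0. Lengths are in m, angles in degrees, forces in N, time in s.
With the tool pointing down it reaches from about 0.4 to 0.85 m from the base axis. Payload 10.4 kg.
Tool frame: the origin (TCP) lies midway between the tips of the shut fingers; the grasp point (between the pads) lies 19 mm behind it; z points along the fingers, y is the line along which they close (so a half turn about z gives the same grasp; the last joint's range is limited). The gripper opens to 85 mm and grips with 20 to 120 N. Pads are 22 mm wide; open, the fingers measure 114 mm over their backs; the gripper's body (76 mm by 85 mm) begins 54 mm behind the grasp point. The pads swing forward as they close: fully open they stand 13 mm farther back than shut.
Start: joints at [-76.467, 19.034, -3.707, 83.658, 1.238, 77.344, -5.071], TCP at [0.16, 0.604, 0.231] pointing down, gripper open.
Joint ranges: [-148.97, 148.97], [-28.65, 121.19], [-84.17, 76.75], [9.2, 138.47], [-72.65, 252.65], [3.7, 117.97], [-149.18, 149.18]. Speed limits (degrees/s): [127.2, 127.2, 159.86, 159.86, 180, 180, 180].

INTERFACE

Orientations are given as a 3x3 rotation matrix whose columns are the frame's x, y, z axes.
In Python, from cell import bot, imaging, finder gives the robot as it stands. The module is installed in compiled form; this text tells all that it offers. Calls block until the motion is done:
- bot.reach(position, orientation): joint-space move of the TCP to a pose.
- bot.move_linear(position, rot=None, max_speed=0.15, stop_force=None): straight line of the TCP; rot=None keeps the orientation; max_speed is the mean speed in m/s. With stop_force (N) it stops when the force on the tool has changed by that much, and returns True; else False.
- bot.move_j(angles): joint-space move.
- bot.release() and bot.grasp(newtons=None): open the fingers fully, or close them until they stop; newtons is the grip in N (None keeps the last).
- bot.sleep(seconds).
- bot.inverse_kinematics(position, orientation): joint angles nearest the present ones, or None.
- imaging.grab_frame(name): name is "scene" or "side" or "wrist"; returns the picture (420x560x3 uint8, blue, green, red); there is no depth.
- imaging.camera_info(name): a dict with "fx", "fy", "cx", "cy" (pixels), "camera_from_world" (4x4, takes a point from world to camera coordinates). Camera axes: x right, y up, looking along -z (the intrinsics and any distortion apply to the point x, -y, -z); pixel columns grow to the right and rows downward; lengths in m; the calibration is good to about 2 mm. A picture is of the moment at which its call begins: read the wrist's pose just before it. camera_info takes no time and is no camera call; for the wrist camera it gives the pose at the moment of the call.
A pose or a line that the arm cannot do raises bot.Unreachable and nothing moves.
- bot.sign_off(): hands the job in; it is judged then, once.
Trained networks look in the newest picture that a camera, given by its name, has taken for a name from the list of things; names that differ only in an ending like _2 or _b are one class to them, and where a whole thing is asked for, a point or a joint stands for the part that bears it (a point fixed in the world has none). Each returns a list of dicts, best first, with "conf" (0 to 1); they miss things now and then, are a little off and sometimes report something else, mostly with a low value. They report only what shows in the picture. A call takes as long as a camera call.
- finder.spot_in(camera, name): "centre" ([column, row] in pixels, amid what is visible of it).
- finder.regions_of(camera, name): "region" (420x560 bool, what is visible of it) and "centre" ([column, row] in pixels, amid what is visible of it).
Readings, each from a call of its own:
- bot.read_time(): time.
- bot.read_q(): joint angles.
- bot.read_dq(): joint speeds.
- bot.read_effort(): joint torques, N m.
- bot.read_tool_pos(): TCP position.
- bot.read_tool_rot(): TCP orientation.
- bot.read_wrist_force(): force on the tool from outside, world axes, zero at the start.
- bot.read_wrist_torque(): the same for the moment, N m.
- bot.read_finger_gap(): finger opening in m.
- bot.read_grasp_force(): force on a finger pad.
Only numpy, scipy, OpenCV 4.12 (cv2) and the standard library are available. Lean on these libraries where they do the work, as an engineer would, in place of code of your own. Each camera call takes 0.05 s, during which the arm holds its last target. There are 200 camera calls.

## Working session

There is one attempt and no reset: what is moved stays moved. The work goes in short steps, each a Python script; the robot and the scene stay as the last script left them, time stands still between calls to the robot, and variables do not carry over. Pictures are saved under pics/ and viewed, at most 13 in all, crops included, and the job is handed in when it is done.

```bash
mkdir -p pics; cat > h.py <<'E'
import numpy as np, cv2
from cell import bot, imaging, finder
def proj(cam,P,info=None):
    i=info or imaging.camera_info(cam); T=np.array(i["camera_from_world"])
    c=T[:3,:3]@np.array(P)+T[:3,3]; 
    return np.array([i["cx"]+i["fx"]*c[0]/-c[2], i["cy"]+i["fy"]*-c[1]/-c[2]])
def ray(px,info):
    T=np.array(info["camera_from_world"]); R=T[:3,:3]; o=-R.T@T[:3,3]
    d=R.T@np.array([(px[0]-info["cx"])/info["fx"],-(px[1]-info["cy"])/info["fy"],-1.])
    return o,d
def onz(px,z,info):
    o,d=ray(px,info); return o+d*(z-o[2])/d[2]
E
python3 - <<'E'
from h import *
for c in("scene","side","wrist"):
    cv2.imwrite(f"pics/{c}.png",imaging.grab_frame(c)); i=imaging.camera_info(c); print(c,{k:(v if k!="camera_from_world" else np.round(v,3).tolist()) for k,v in i.items()})
    for n,z in (("red_center",.031),("blue_center",.031),("white_center",.031),("yellow_center",.031),("viewer",.04),("handle",.06),("pointer",.03),("mark",.03),("pocket1",.05),("pocket2",.05)):
        for r in finder.spot_in(c,n)[:2]: print(c,n,round(r["conf"],2),np.round(r["centre"]),onz(r["centre"],z,i).round(3))
print(bot.read_time(), bot.read_tool_rot())
a=cv2.imread("pics/scene.png");b=cv2.imread("pics/side.png")
E
```

```text
scene {'fx': 440.25747264138823, 'fy': 440.25747264138823, 'cx': 275.46399938496444, 'cy': 214.64099804710463, 'camera_from_world': [[-0.21, 0.978, -0.016, 0.102], [-0.616, -0.12, 0.779, 0.286], [0.759, 0.173, 0.627, -1.764], [0.0, 0.0, 0.0, 1.0]]}
scene red_center 0.74 [386. 246.] [0.583 0.339 0.031]
scene blue_center 0.53 [324. 212.] [0.461 0.148 0.031]
scene blue_center 0.43 [426. 241.] [0.539 0.451 0.031]
scene white_center 0.6 [323. 246.] [0.616 0.167 0.031]
scene yellow_center 0.63 [373. 222.] [0.482 0.301 0.031]
scene viewer 0.71 [235. 229.] [ 0.604 -0.097  0.04 ]
scene viewer 0.4 [241. 209.] [ 0.509 -0.105  0.04 ]
scene handle 0.57 [241. 210.] [ 0.536 -0.096  0.06 ]
scene pointer 0.69 [238. 214.] [ 0.521 -0.112  0.03 ]
scene pointer 0.62 [325. 244.] [0.606 0.172 0.03 ]
scene pocket1 0.48 [218. 217.] [ 0.571 -0.157  0.05 ]
scene pocket2 0.48 [218. 217.] [ 0.571 -0.157  0.05 ]
side {'fx': 455.14635026433643, 'fy': 455.14635026433643, 'cx': 285.0863476853712, 'cy': 210.90106286705227, 'camera_from_world': [[0.895, -0.447, 0.002, -0.493], [0.296, 0.597, 0.745, -0.246], [-0.334, -
[... 281 characters left out ...]
311. 272.] [ 0.549 -0.131  0.04 ]
side handle 0.63 [293. 274.] [ 0.503 -0.135  0.06 ]
side pointer 0.74 [290. 279.] [ 0.501 -0.122  0.03 ]
side mark 0.4 [272. 266.] [ 0.484 -0.07   0.03 ]
side pocket1 0.65 [293. 243.] [ 0.549 -0.047  0.05 ]
side pocket2 0.65 [293. 243.] [ 0.549 -0.047  0.05 ]
wrist {'fx': 325.5524320199666, 'fy': 325.5524320199666, 'cx': 279.25471536567056, 'cy': 211.22606294971092, 'camera_from_world': [[0.255, 0.967, -0.001, -0.624], [-0.919, 0.242, -0.312, 0.041], [-0.302, 0.08, 0.95, -0.381], [0.0, 0.0, 0.0, 1.0]]}
1.65 [[-9.66688041e-01  2.55957471e-01  6.26910209e-05]
 [ 2.55957476e-01  9.66688035e-01  1.13851738e-04]
 [-3.14614570e-05  1.26105349e-04 -9.99999992e-01]]
```

View pics/scene.png

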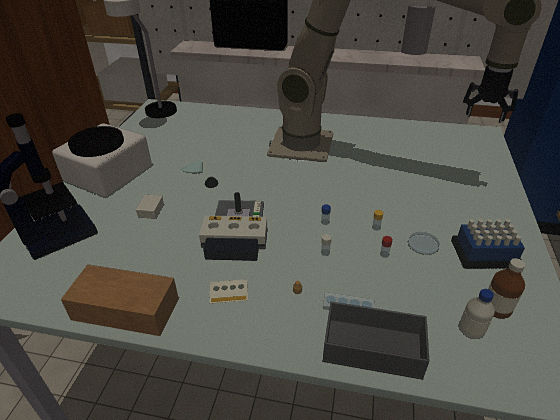

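View pics/side.png

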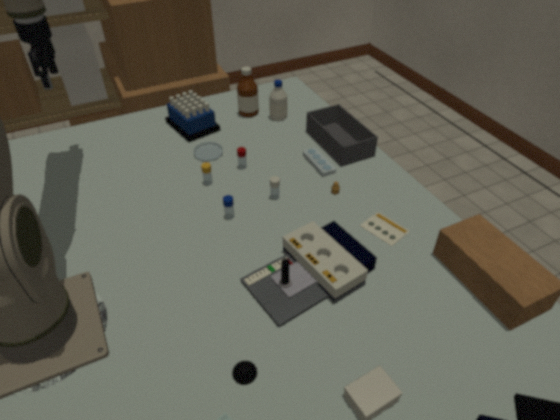

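```bash
python3 - <<'E'
from h import *
Ra=np.array([[0,1,0],[1,0,0],[0,0,-1.]]); Rb=np.array([[0,-1,0],[-1,0,0],[0,0,-1.]])
T=([.583,.345,.1],[.464,.15,.1],[.57,-.1,.15])
for R in(Ra,Rb):
    for P in T: q=bot.inverse_kinematics(P,R); print(None if q is None else np.round(q))
R=min((Ra,Rb),key=lambda R:sum(999 if (q:=bot.inverse_kinematics(P,R)) is None else abs(q[6]) for P in T))
print(R)
def look(P,n,names):
    bot.reach(P,R); i=imaging.camera_info("wrist"); cv2.imwrite(f"pics/{n}.png",imaging.grab_frame("wrist"))
    for nm,z in names:
        for r in finder.spot_in("wrist",nm)[:3]: print(nm,round(r["conf"],2),np.round(r["centre"]),onz(r["centre"],z,i).round(4))
    np.save(f"pics/{n}.npy",i,allow_pickle=True)
look([.52,.23,.25],"w1",[(c+"_center",.035) for c in("red","blue","white","yellow")])
print(bot.read_time())
look([.53,-.1,.22],"w2",[("viewer",.04),("handle",.08),("pointer",.03),("mark",.03),("pocket1",.05),("pocket2",.05)])
print(bot.read_time())
E
```

```text
[-49.  32.  21.  84. -12.  66. -27.]
[-47.   9.  26. 114.  -4.  58. -19.]
[-37.  23.  53.  99. -20.  68.  21.]
[-33.  31.  -3.  83.   1.  66. 145.]
[ 38.  24. -70. 110.  25.  64. 138.]
[ -49.   37.   76.  100.  -38.   74. -145.]
[[ 0.  1.  0.]
 [ 1.  0.  0.]
 [ 0.  0. -1.]]
red_center 0.73 [344.  74.] [0.5835 0.3398 0.035 ]
blue_center 0.59 [237. 245.] [0.4682 0.1508 0.035 ]
white_center 0.57 [355. 232.] [0.6079 0.1677 0.035 ]
yellow_center 0.66 [226. 107.] [0.462  0.3081 0.035 ]
3.7833
viewer 0.85 [324. 186.] [ 0.5752 -0.0987  0.04  ]
handle 0.76 [265. 199.] [ 0.517  -0.1006  0.08  ]
pointer 0.71 [260. 197.] [ 0.5098 -0.1126  0.03  ]
mark 0.52 [236. 149.] [ 0.4859 -0.0624  0.03  ]
mark 0.46 [318. 254.] [ 0.5742 -0.1797  0.03  ]
pocket1 0.85 [315. 256.] [ 0.5685 -0.1716  0.05  ]
pocket1 0.7 [304. 139.] [ 0.5535 -0.0503  0.05  ]
pocket2 0.85 [315. 256.] [ 0.5685 -0.1716  0.05  ]
pocket2 0.7 [304. 139.] [ 0.5535 -0.0503  0.05  ]
5.3917
```

View pics/w1.png

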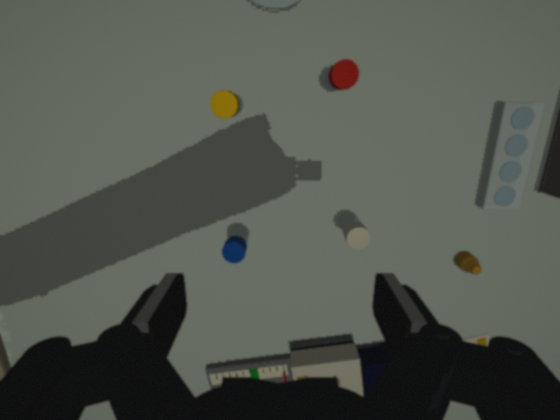

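View pics/w2.png

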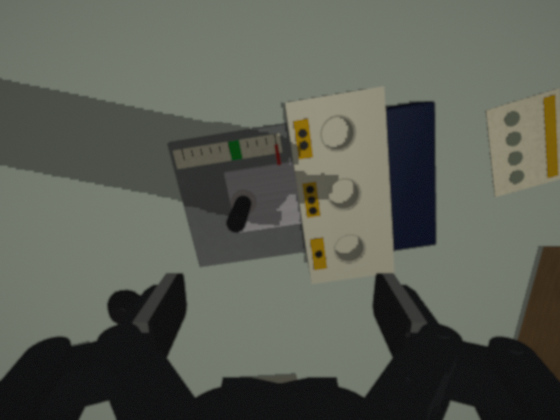

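```bash
cat >> h.py <<'E'
from scipy.optimize import least_squares
def fitview(px,loc,info,x0=(.57,-.1,0)):
    def f(p):
        c,s=np.cos(p[2]),np.sin(p[2])
        return np.concatenate([proj(None,[p[0]+c*a-s*b,p[1]+s*a+c*b,z],info)-q for q,(a,b,z) in zip(px,loc)])
    r=least_squares(f,x0,loss="soft_l1"); return r.x,r.fun.reshape(-1,2)
def cap(img,info,col,near,z=.062):
    "centre of the vial's cap top from a colour blob near a pixel"
    h=cv2.cvtColor(img,cv2.COLOR_BGR2HSV)
    m=((h[...,1]>120)&(h[...,2]>40)&((h[...,0]<8)|(h[...,0]>172) if col=="red" else (abs(h[...,0].astype(int)-115)<15))).astype(np.uint8)
    n,l,st,ce=cv2.connectedComponentsWithStats(m); k=[i for i in range(1,n) if st[i,4]>150]
    i=min(k,key=lambda i:np.hypot(*(ce[i]-near))); c,_=cv2.findContours((l==i).astype(np.uint8),0,1)
    # silhouette = union of cap bottom (z-.02) and top discs: fit position by projecting the hull
    hull=(l==i); a=np.arange(0,2*np.pi,.2)
    cen=ce[i]
    def model(p):
        pts=[proj(None,[p[0]+.0135*np.cos(t),p[1]+.0135*np.sin(t),zz],info) for zz in(z,z-.02) for t in a]
        M=np.zeros(hull.shape,np.uint8); H=cv2.convexHull(np.float32(pts)); mo=cv2.moments(H); return np.array([mo["m10"]/mo["m00"],mo["m01"]/mo["m00"]])
    H=cv2.convexHull(c[0]); mo=cv2.moments(H); t=np.array([mo["m10"]/mo["m00"],mo["m01"]/mo["m00"]])
    p=least_squares(lambda p:model(p)-t,onz(t,z-.005,info)[:2],diff_step=1e-4).x
    return p,t,st[i,4]
E
python3 - <<'E'
from h import *
i=np.load("pics/w2.npy",allow_pickle=True).item()
px=[(282,101),(385,87),(395,275),(312,283),(303,139),(311,199),(318,253),(338,132),(344,193),(349,247)]
loc=[(-.045,.095),(.045,.095),(.045,-.095),(-.045,-.095),(-.033,.06),(-.033,0),(-.033,-.06),(0,.06),(0,0),(0,-.06)]
p,r=fitview(px,[l+(.05,) for l in loc],i); print(p,np.degrees(p[2])); print(r.round(1).tolist())
j=np.load("pics/w1.npy",allow_pickle=True).item(); im=cv2.imread("pics/w1.png")
print(cap(im,j,"red",(344,74)),cap(im,j,"blue",(234,246)))
g=cv2.imread("pics/w2.png"); cv2.imwrite("pics/crop2.png",cv2.resize(g[75:295,160:410],None,fx=2.7,fy=2.7,interpolation=cv2.INTER_CUBIC))
E
```

```text
[ 0.59440147 -0.10357798  0.16093777] 9.221054984556723
[[2.9, 0.8], [-1.0, -1.8], [-0.9, -3.4], [-0.8, 0.1], [0.1, -0.7], [0.1, -0.2], [0.3, -0.3], [-0.0, 0.7], [0.1, 0.8], [0.5, 1.3]]
(array([0.57983851, 0.33823696]), array([343.57248032,  74.20360498]), np.int32(684)) (array([0.46745157, 0.15296632]), array([234.14269663, 249.26254682]), np.int32(464))
```

View pics/crop2.png

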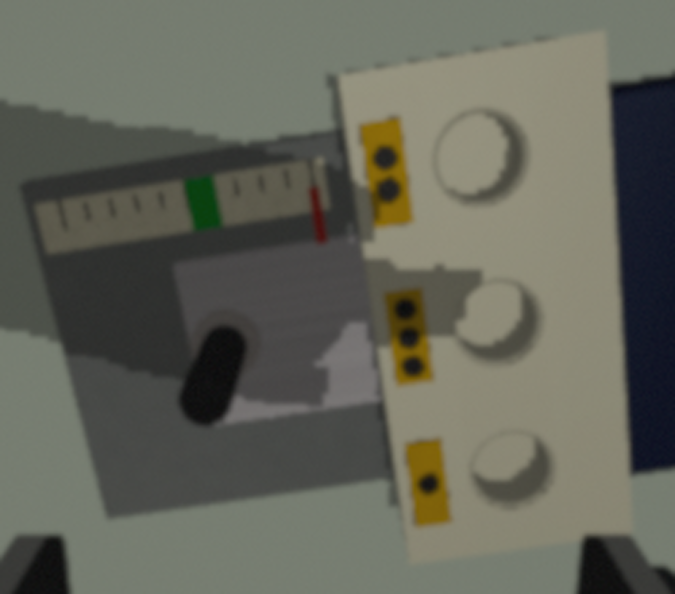

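```bash
python3 - <<'E'
from h import *
i=np.load("pics/w2.npy",allow_pickle=True).item()
px=[(285.2,102.8),(384,86),(311.9,283.5),(303,138.7),(311.5,199.8),(318.5,253.5),(338,133),(344.4,193.5),(349.4,248.7)]
loc=[(-.045,.095),(.045,.095),(-.045,-.095),(-.033,.06),(-.033,0),(-.033,-.06),(0,.06),(0,0),(0,-.06)]
p,r=fitview(px,[l+(.05,) for l in loc],i); print(p,np.degrees(p[2])); print(r.round(1).tolist())
V=np.array([[np.cos(p[2]),-np.sin(p[2]),0],[np.sin(p[2]),np.cos(p[2]),0],[0,0,1]]); np.savez("v.npz",p=p,V=V)
for z in(.02,.03): print((V.T@(onz((160+317/2.7,75+215/2.7),z,i)-[p[0],p[1],0])).round(4),(V.T@(onz((160+203/2.7,75+203/2.7),z,i)-[p[0],p[1],0])).round(4),(V.T@(onz((160+312/2.7,75+188/2.7),z,i)-[p[0],p[1],0])).round(4))
R=V@np.array([[0,1,0],[1,0,0],[0,0,-1.]]); tx=R[:,0]
def look(c,col,n):
    bot.reach(np.array([*c,.16])-.03*tx,R); j=imaging.camera_info("wrist"); im=imaging.grab_frame("wrist"); cv2.imwrite(f"pics/{n}.png",im)
    q,t,a=cap(im,j,col,proj(None,[*c,.055],j)); print(q,t,a); return q
q=look((.58,.338),"red","w3")
bot.move_linear([*q,.1],max_speed=.2); bot.move_linear([*q,.032],max_speed=.1)
bot.grasp(25); print(bot.read_finger_gap(),bot.read_grasp_force(),bot.read_tool_pos(),bot.read_time())
bot.move_linear([*q,.16],max_speed=.2)
P1=np.array([p[0],p[1],.05])+V@[0,-.06,0]; print("P1",P1)
bot.reach([*(P1-.06*tx)[:2],.18],R)
np.save("pics/w4.npy",imaging.camera_info("wrist"),allow_pickle=True); g=imaging.grab_frame("wrist"); cv2.imwrite("pics/w4.png",g)
cv2.imwrite("pics/w4c.png",cv2.resize(g[60:360,130:430],None,fx=2,fy=2,interpolation=cv2.INTER_CUBIC))
print(bot.read_finger_gap(),bot.read_time())
E
```

```text
[ 0.59464756 -0.10409172  0.16290482] 9.333758713620709
[[-0.2, -0.3], [-0.0, -0.3], [-0.3, 0.1], [0.2, 0.3], [-0.1, -0.4], [0.1, -0.3], [0.1, 0.3], [-0.1, 0.8], [0.4, 0.0]]
[-0.0603  0.045   0.02  ] [-0.1031  0.0566  0.02  ] [-0.0605  0.0555  0.02  ]
[-0.06    0.0465  0.03  ] [-0.1015  0.0577  0.03  ] [-0.0602  0.0567  0.03  ]
[0.57999249 0.33801075] [279.03575854 168.07169411] 969
0.02627549875032407 24.478883743286133 [0.58010217 0.3381059  0.0322527 ] 8.8667
P1 [ 0.60437868 -0.16329734  0.05      ]
0.026181143277653245 11.7333
```

View pics/w4c.png

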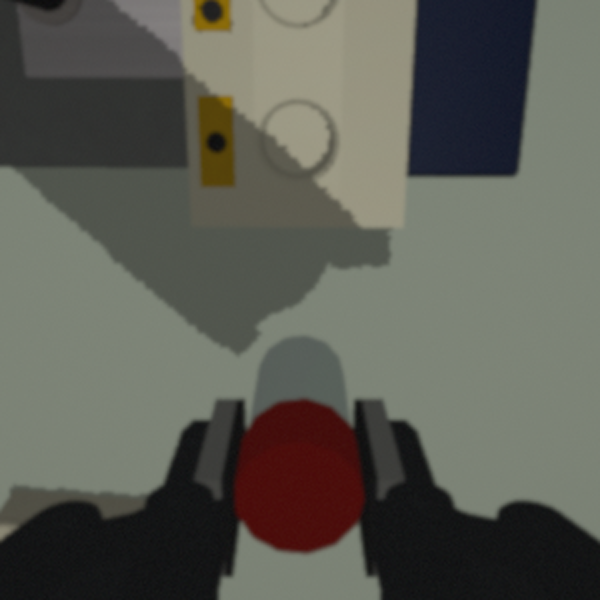

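```bash
python3 - <<'E'
from h import *
d=np.load("v.npz"); V=d["V"]; p0=d["p"]
i=np.load("pics/w4.npy",allow_pickle=True).item()
px=np.array([(298,137),(217,142),(190,228),(405,228),(212,11)])/2+[130,60]
loc=[(0,-.06),(-.033,-.06),(-.045,-.095),(.045,-.095),(-.033,0)]
p,r=fitview(px,[l+(.05,) for l in loc],i,p0); print(p,np.degrees(p[2]),r.round(1).tolist())
P1=np.array([*onz(px[0],.05,i)]); print("P1 mouth px",P1, "fit",p[:2]+V[:2,:2]@[0,-.06])
tp=bot.read_tool_pos(); q,t,a=cap(cv2.imread("pics/w4.png"),i,"red",(280,297),z=.062+tp[2]-.0322); print(q,tp,V[:2,:2].T@(q-tp[:2]),t)
E
```

```text
[ 0.59439752 -0.10464304  0.16492018] 9.449230037119959 [[0.0, 3.1], [0.1, 0.5], [1.0, -0.2], [-0.6, -0.1], [-0.4, -15.2]]
P1 mouth px [ 0.60381665 -0.16143302  0.05      ] fit [ 0.60412864 -0.16384866]
[ 0.61408614 -0.22099983] [ 0.61469395 -0.22110521  0.17981249] [-0.00058267  0.00020257] [279.0871952  298.20081706]
```

```bash
cat >> h.py <<'E'
def insert(P,V,tz,R):
    "lower held vial to tcp height tz at P, spiralling on early contact"
    bot.move_linear([*P,tz+.03],max_speed=.2)
    for k,(a,b) in enumerate([(0,0),(0,.002),(0,-.002),(.002,0),(-.002,0),(.002,.002),(-.002,-.002)]):
        Q=np.array(P)+V[:2,:2]@[a,b]
        if k: bot.move_linear([*Q,tz+.025],max_speed=.1)
        hit=bot.move_linear([*Q,tz-.002],max_speed=.06,stop_force=6); z=bot.read_tool_pos()[2]; print(k,hit,z)
        if z<tz+.004: return True
    return False
E
python3 - <<'E'
from h import *
V=np.load("v.npz")["V"]; R=bot.read_tool_rot()
P=np.array([.6041,-.163])+V[:2,:2]@[.0003,0]
bot.move_linear([*P,.12],max_speed=.2)
ok=insert(P,V,.0602,R); print(ok,bot.read_wrist_force(),bot.read_time())
if ok:
    bot.release(); bot.move_linear([*P,.17],max_speed=.2)
    Q=P-.05*np.array(R)[:2,0]; bot.move_linear([*Q,.18],max_speed=.2)
    np.save("pics/w5.npy",imaging.camera_info("wrist"),allow_pickle=True); i=imaging.camera_info("wrist");g=imaging.grab_frame("wrist"); cv2.imwrite("pics/w5.png",g)
    print(cap(g,i,"red",proj(None,[*P,.08],i),z=.09)); print(bot.read_time())
    cv2.imwrite("pics/w5c.png",cv2.resize(g[0:300,130:430],None,fx=2,fy=2))
E
```

```text
0 True 0.05951045608926471
True [ 2.08701626 -0.02981061  2.59783698] 13.1167
(array([ 0.60369383, -0.16246513]), array([280.879621  , 145.30677229]), np.int32(1100))
14.8833
```

View pics/w5c.png

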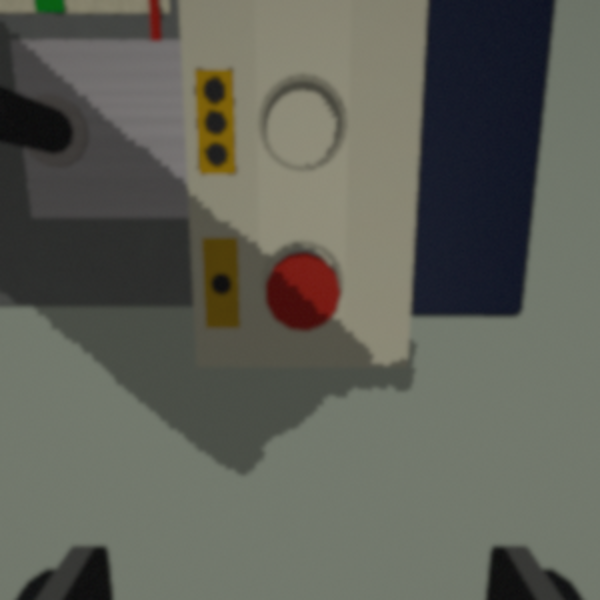

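```bash
python3 - <<'E'
from h import *
V=np.load("v.npz")["V"]; R=np.array(V@np.array([[0,1,0],[1,0,0],[0,0,-1.]])); tx=R[:,0]
c=(.4675,.153); bot.reach(np.array([*c,.16])-.03*tx,R); j=imaging.camera_info("wrist"); im=imaging.grab_frame("wrist")
q,t,a=cap(im,j,"blue",proj(None,[*c,.055],j)); print(q,t,a)
if np.hypot(*(q-c))>.006: raise SystemExit("check")
bot.move_linear([*q,.1],max_speed=.2); bot.move_linear([*q,.032],max_speed=.1)
bot.grasp(25); z0=bot.read_tool_pos()[2]; print(bot.read_finger_gap(),z0)
bot.move_linear([*q,.15],max_speed=.2)
P=np.array([.5849,-.0445]); bot.reach([*P,.14],R)
print(bot.read_finger_gap(),bot.read_time())
ok=insert(P,V,z0+.028,R); print(ok,bot.read_wrist_force(),bot.read_time())
if ok:
    bot.release(); bot.move_linear([*P,.17],max_speed=.2)
    bot.reach(np.array([*(P+V[:2,:2]@[-.06,-.06]),.2])-.06*tx,R)
    i=imaging.camera_info("wrist"); np.save("pics/w6.npy",i,allow_pickle=True); g=imaging.grab_frame("wrist"); cv2.imwrite("pics/w6.png",g)
    for col,Z in(("blue",P),("red",(.604,-.163))): print(cap(g,i,col,proj(None,[*Z,.08],i),z=.09)[0])
    for n in("handle","pointer","mark"): print(n,[(round(r["conf"],2),np.round(r["centre"],1)) for r in finder.spot_in("wrist",n)[:2]])
    cv2.imwrite("pics/w6c.png",cv2.resize(g[0:300,80:480],None,fx=2,fy=2))
print(bot.read_time())
E
```

```text
[0.4674676  0.15350646] [279.50555252 169.78518114] 944
0.026405348371770655 0.032165590427956706
0.026183456754539265 19.8417
0 True 0.059520855741884024
True [ 0.53791195 -0.40721774  2.05899313] 20.75
[ 0.58404168 -0.04430866]
[ 0.60392771 -0.1624217 ]
handle [(0.92, array([259.2, 122.6]))]
pointer [(0.85, array([256.5, 122. ]))]
mark [(0.85, array([233.7,  62.3]))]
22.8667
```

View pics/w6c.png

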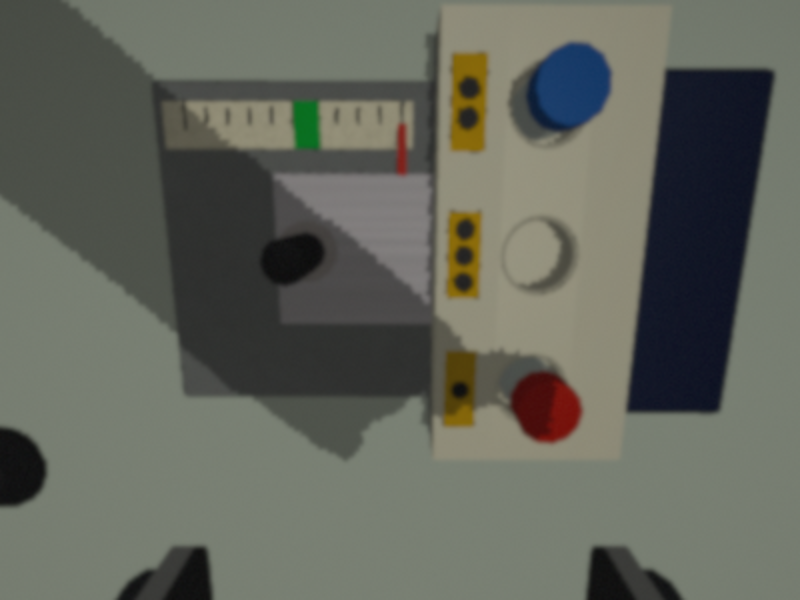

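```bash
python3 - <<'E'
from h import *
d=np.load("v.npz"); V=d["V"]; p=d["p"]
i=np.load("pics/w6.npy",allow_pickle=True).item()
f=lambda u,v,z:(V.T@(onz((80+u/2,v/2),z,i)-[p[0],p[1],0])).round(4)
for z in(.02,.028): print(f(402,125,z),f(306.5,124.5,z))
dist=float(f(402,125,.024)[0]-f(306.5,124.5,.024)[0]); print(dist)
H=np.array([p[0],p[1],.057])+V@[-.105,0,0]
R=V@np.array([[-1,0,0],[0,1,0],[0,0,-1.]]); R2=V@np.array([[1,0,0],[0,-1,0],[0,0,-1.]])
E=H+V@[-dist,0,0]
for r in(R,R2): print([np.round(bot.inverse_kinematics(x,r)) if bot.inverse_kinematics(x,r) is not None else None for x in(H,E)])
if bot.inverse_kinematics(H,R) is None or bot.inverse_kinematics(E,R) is None: raise SystemExit
bot.reach([*H[:2],.16],R); bot.move_linear(H,max_speed=.1); bot.grasp(80)
print(bot.read_finger_gap(),bot.read_grasp_force(),bot.read_wrist_force(),bot.read_time())
bot.move_linear(E,max_speed=.04); print(bot.read_wrist_force(),bot.read_finger_gap(),bot.read_grasp_force(),V.T@(bot.read_tool_pos()-H),bot.read_time())
j=imaging.camera_info("wrist"); np.save("pics/w7.npy",j,allow_pickle=True); g=imaging.grab_frame("wrist"); s=imaging.grab_frame("side")
cv2.imwrite("pics/w7.png",np.hstack([cv2.resize(g,(480,360)),cv2.resize(s[220:320,240:340],(320,320))[:360] if 0 else cv2.resize(s[220:310,240:320],(320,360))]))
E
```

```text
[-0.06    0.0553  0.02  ] [-0.1033  0.0555  0.02  ]
[-0.0601  0.0544  0.028 ] [-0.1022  0.0547  0.028 ]
0.0427
[array([-30.,  18.,  44., 114., -15.,  54., 121.]), array([-33.,  13.,  48., 120., -12.,  52., 121.])]
[array([-51.,  36.,  75., 115., -40.,  61., -38.]), array([-54.,  27.,  76., 120., -32.,  57., -41.])]
0.01614885167000592 77.83223390579224 [-4.67633047  5.15463594  8.79210617] 25.875
[ 6.4824382   5.16618872 -3.12991261] 0.015697509236522498 78.0071210861206 [-0.04082447  0.00125958  0.00039336] 27.0917
```

View pics/w7.png

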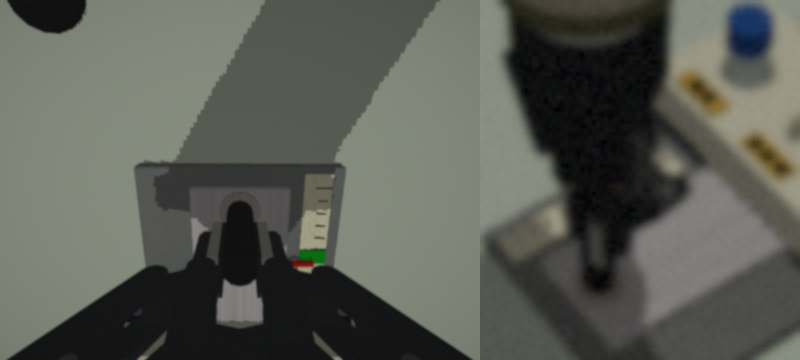

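```bash
python3 - <<'E'
from h import *
d=np.load("v.npz"); V=d["V"]; p=d["p"]
i=np.load("pics/w7.npy",allow_pickle=True).item(); g=cv2.cvtColor(cv2.resize(imaging.grab_frame("wrist"),None,fx=1,fy=1),cv2.COLOR_BGR2HSV)
def cen(m):
    m=m.astype(np.uint8); m[:, :330]=0; n,l,s,c=cv2.connectedComponentsWithStats(m); k=1+np.argmax(s[1:,4]); print(s[k]); return c[k]
gr=cen((abs(g[...,0].astype(int)-60)<15)&(g[...,1]>150)); rd=cen(((g[...,0]<6)|(g[...,0]>174))&(g[...,1]>150)&(g[...,2]>60))
for z in(.02,.028):
    a,b=[(V.T@(onz(c,z,i)-[p[0],p[1],0])) for c in(gr,rd)]; print(gr,rd,a,b,b-a)
E
```

```text
[349 292  31  15 378]
[340 304  25   7 146]
[365.21164021 297.98412698] [352.21232877 307.42465753] [-0.10908437  0.05565398  0.02      ] [-0.10201241  0.04785873  0.02      ] [ 0.00707197 -0.00779525  0.        ]
[365.21164021 297.98412698] [352.21232877 307.42465753] [-0.11432812  0.05319463  0.028     ] [-0.1075703   0.04574565  0.028     ] [ 0.00675783 -0.00744898  0.        ]
```

```bash
cat > m.py <<'E'
from h import *
d=np.load("v.npz"); V=d["V"]; p=d["p"]
def meas(n):
    i=imaging.camera_info("wrist"); raw=imaging.grab_frame("wrist"); g=cv2.cvtColor(raw,cv2.COLOR_BGR2HSV)
    def cen(m):
        m=m.astype(np.uint8); m[:,:330]=0; n,l,s,c=cv2.connectedComponentsWithStats(m); k=1+np.argmax(s[1:,4]); print(s[k]); return c[k]
    gr=cen((abs(g[...,0].astype(int)-60)<15)&(g[...,1]>150)); rd=cen(((g[...,0]<6)|(g[...,0]>174))&(g[...,1]>150)&(g[...,2]>60))
    a,b=[(V.T@(onz(c,.024,i)-[p[0],p[1],0])) for c in(gr,rd)]; print(gr,rd,(b-a)[:2])
    cv2.imwrite(f"pics/{n}.png",cv2.resize(raw[230:370,220:420],None,fx=3,fy=3,interpolation=cv2.INTER_CUBIC)); return (b-a)[0]
E
python3 - <<'E'
from m import *
t0=bot.read_tool_pos(); bot.move_linear(t0+V@[-.0065,0,0],max_speed=.03); bot.sleep(.3)
print(V.T@(bot.read_tool_pos()-t0),bot.read_wrist_force(),bot.read_grasp_force(),bot.read_finger_gap()); meas("w8"); print(bot.read_time())
E
```

```text
[-5.17182368e-03  1.35958458e-04  7.75542924e-05] [ 8.27547942  0.46169309 -9.73076619] 78.77797722816467 0.015778234944343387
[349 298  30  14 221]
[340 304  25   7 133]
[367.36199095 302.97737557] [351.33082707 306.95488722] [ 0.00294763 -0.00986666]
27.9
```

View pics/w8.png

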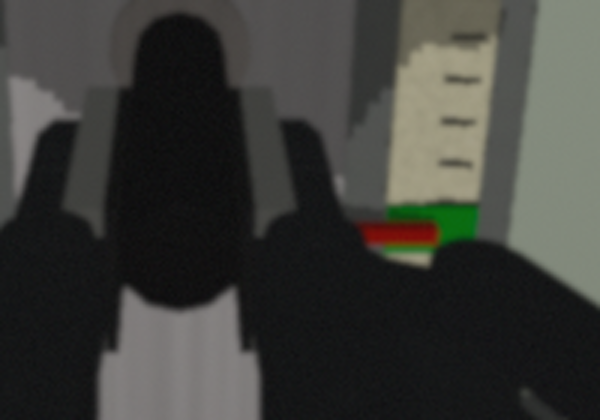

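```bash
python3 - <<'E'
from m import *
t0=bot.read_tool_pos(); bot.move_linear(t0+V@[-.0025,0,0],max_speed=.03); bot.sleep(.6)
print(V.T@(bot.read_tool_pos()-t0),bot.read_wrist_force(),bot.read_grasp_force(),bot.read_finger_gap()); meas("w9"); bot.sleep(.5); meas("w9b"); print(V.T@(bot.read_tool_pos()-t0),bot.read_time())
E
```

```text
[-1.22012749e-03  3.05444360e-05  2.59778186e-05] [  8.21884447   0.44487876 -11.16789353] 78.68929982185364 0.01629414995626505
[349 300  30  12 172]
[340 304  25   7 131]
[368.81976744 304.10465116] [351.48091603 307.        ] [ 0.00215929 -0.01075856]
[349 300  30  12 172]
[340 304  25   7 131]
[368.75581395 304.06395349] [351.48091603 307.        ] [ 0.00218897 -0.01071569]
[-1.23773138e-03  8.92251598e-06  2.11280330e-05] 29.35
```

View pics/w9b.png

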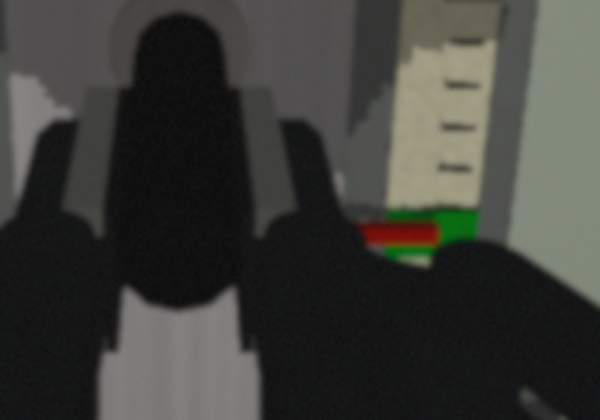

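The pointer (crop row 234) now lies mid-band (rows 208–256). The slide is at rest and firmly gripped.

```bash
python3 - <<'E'
from cell import bot
print(bot.sign_off())
E
```

```text
the job is handed in; nothing more can be done
None
```

The red vial stands in the one-dot pocket and the blue vial in the two-dot pocket, and the gripper is holding the slide with the pointer near the middle of the green band; I handed the job in at about 29 s, and no verdict came back.

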